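Show the helper which pot to glaze, and with what

ROBOT

A 6-joint arm with a two-finger parallel gripper is mounted at the origin on the work surface. World frame = base frame: x ahead of the robot, y to its left, z up, the work surface at z = 0. Lengths are in m, angles in rad, forces in N, time in s.
With the tool pointing down it reaches from about 0.375 to 0.9 m from the base axis. Payload 3.1 kg.
Tool frame: the origin (TCP) lies between the finger pads, 19 mm behind the fingertips; this is the grasp point; z points along the fingers, y is the line along which they close (so a half turn about z gives the same grasp; the last joint's range is limited). The gripper opens to 85 mm and grips with 20 to 120 N. Pads are 22 mm wide; open, the fingers measure 114 mm over their backs; the gripper's body (76 mm by 85 mm) begins 54 mm behind the grasp point. The pads swing forward as they close: fully open they stand 13 mm farther back than shut.
Start: joints at [0.982, 0.527, 1.433, -0, 1.181, -0.178], TCP at [0.25, 0.573, 0.25] pointing down, gripper open.
Joint ranges: [-3.08, 3.08], [-0.75, 2.2], [0.22, 2.44], [-1.43, 4.57], [0, 2.65], [-2.85, 2.85]. Speed limits (rad/s): [2.79, 2.79, 3.14, 3.14, 3.14, 3.14].

INTERFACE

Orientations are given as a 3x3 rotation matrix whose columns are the frame's x, y, z axes.
In Python, from cell import robot gives the robot as it stands. The module is installed in compiled form; this text tells all that it offers.
- The arm moves only by the shell command python3 -m inch 'ROWS' [FORCE]. ROWS is JSON, a list of rows, each an object with "rotation": the turn, a rotation vector about the world's x, y, z in units of 8 degrees (1.0 is 8 degrees), a list of three; "linear": the shift along the world's x, y, z in m, a list of three; "claw": the closure, from 0 (fully open) to 1 (shut). In form: [{"rotation": [ax, ay, az], "linear": [tx, ty, tz], "claw": claw}, ...]. A call has 1 to 20 rows; each row shifts and turns the commanded pose from where the row before left it; what a row does not reach is not made up. A row lasts 1/10 s, in which the tool goes at most 50 mm and 8.59 degrees, less where a joint would pass 70% of its speed; a pose out of reach is approached as far as the arm can. A call with a gripper value outside its range is refused whole. The fingers move at their own pace and stop on an object; FORCE is the grip in N (left out, the last holds). Time passes only in rows, so rows that do not move let the fingers close. It gives the time, the measured TCP pose, the force, the opening and the grip force at its end, in the units of the state.
- robot.get_obs(): the state, without advancing time (a new reading comes with each control period).
- robot.camera(name): name is "scene" or "side" or "wrist"; returns the picture (400x640x3 uint8, blue, green, red); there is no depth.
- robot.camera_params(name): a dict with "vfov" (degrees; the focal length in pixels is half the picture's height over the tangent of half this angle, whatever the lens; pixels are square), "cx", "cy" (the principal point, pixels), "xyz" and "rotation" of the camera in the world; the wrist camera has in their place "hand_eye" (4x4, takes a point from camera to tool coordinates, whose origin is the TCP and whose axes are the flange's). Camera axes: x right, y down, z forward; pixel columns grow to the right and rows downward; lengths in m; the calibration is good to about 2 mm. A picture is of the moment at which its call begins: read the wrist's pose just before it. camera_params takes no time and is no camera call.
- robot.job_done(): hands the job in; it is judged then, once.
Trained networks look in the newest picture that a camera, given by its name, has taken for a name from the list of things; names that differ only in an ending like _2 or _b are one class to them, and where a whole thing is asked for, a point or a joint stands for the part that bears it (a point fixed in the world has none). Each returns a list of dicts, best first, with "p" (0 to 1); they miss things now and then, are a little off and sometimes report something else, mostly with a low value. They report only what shows in the picture. A call takes as long as a camera call. They do not tell look-alikes from the thing itself.
- robot.spot_in(target, camera): "centre" ([x, y, z] in m, in world coordinates, good to about 4 mm: the middle of the surface that is visible of it).
- robot.outline_of(target, camera): "pixels" (400x640 bool, what is visible of it).
The state is a dict: "time": time; "q": joint angles; "qd": joint speeds; "joint_torque": joint torques, N m; "tool_pos": TCP position; "ee_rot": TCP orientation; "wrist_force": force on the tool from outside, world axes, zero at the start; "wrist_torque": the same for the moment, N m; "opening": finger opening in m; "grip_force": force on a finger pad.
Only numpy, scipy, OpenCV 4.12 (cv2) and the standard library are available. Lean on these libraries where they do the work, as an engineer would, in place of code of your own. Each camera call takes 0.05 s, during which the arm holds its last target. There are 200 camera calls.

TASK

Press the call button on the bench all the way down to call the helper over and let go of it; then show which pot is next by pointing from above at the footed cup on the ware board, tool point about 5 cm above the middle of its mouth, and stay there for about two seconds. Then show which glaze to use by pointing in the same way at the lid of the squat glaze jar for about two seconds, and finish still pointing at it. Touch or lift none of the pots, glaze containers or brushes, and do not point at the other pots or the tall bottle on the way: pass high over them or around them.

Things in the scene. Friction and masses are not known exactly. Their poses are not given: they have to be found in the camera images.
- call_button (a joint): travel of the call button's cap, m: 0 = up, 0.006 = fully down; it points down into the bench, is sprung (about 5 N takes it fully down) and comes back up when released
- call_button_top (a point): centre of the top face of the call button's cap: a flat round white cap 40 mm across on a grey housing fixed to the bench, 56 mm across and 12 mm high, the cap top 22 mm above the bench when up; the only button; it goes down with the cap
- ware_board: plywood board 140 x 390 x 18 mm lying fixed on the bench, long side along its own y; origin at the centre of its underside; the three unglazed pots stand on it, in any order
- footed_cup: THE POT TO POINT AT: unglazed cream clay cup, 120 mm tall, like a goblet: a foot 68 mm across, a narrow waist 40 mm across, then widening to a 94 mm mouth; origin at the centre of its underside, z up; loose, about 0.25 kg
- footed_cup_rim (a point): centre of the footed cup's mouth, level with its rim, 120 mm above its underside and 138 mm above the bench
- beaker: unglazed clay beaker, near-straight sides, no foot, 85 mm tall, 80 mm across the mouth; bystander on the ware board; origin at the centre of its underside
- beaker_rim (a point): centre of the beaker's mouth, 103 mm above the bench
- bowl: unglazed clay bowl, shallow, 45 mm tall, 112 mm across the mouth; bystander on the ware board; origin at the centre of its underside
- bowl_rim (a point): centre of the bowl's mouth, 63 mm above the bench
- glaze_jar: THE GLAZE TO POINT AT: squat white plastic jar with a broad screw lid, 84 mm across, 70 mm tall; origin at the centre of its underside, on the bench; loose, about 0.35 kg
- glaze_jar_top (a point): centre of the top of the squat jar's lid, 70 mm above the bench
- glaze_bottle: tall slim white plastic bottle, 60 mm across, 160 mm tall with its cap; bystander; origin at the centre of its underside, on the bench
- glaze_bottle_top (a point): top of the tall bottle's cap, 160 mm above the bench
- brush_holder: glass pot 72 mm across, 90 mm tall, with brushes standing in it up to about 187 mm; bystander; origin at the centre of its underside, on the bench
Not all that is in view belongs to the job. Leave any orange look-alike of the glaze_jar alone.

How it is judged:
On the way, in this order (a step that is already met when the one before it is completed fails the run):
1. the call button is pressed down (at least 4 mm of its 6 mm) (value of joint call_button above 0.004 m), for 0.05 s.
2. the button is released and the tool point stays over the footed cup's mouth, within 30 mm sideways of its middle and 20 to 110 mm above the rim, for 1.5 s (horizontal distance between the grasp point and footed_cup_rim below 0.03 m and z of the grasp point in the frame of footed_cup_rim between 0.02 and 0.11 m and value of joint call_button below 0.0015 m), for 1.5 s.
3. the tool point stays over the squat jar's lid, within 30 mm sideways of its middle and 20 to 110 mm above it, for 1.5 s (horizontal distance between the grasp point and glaze_jar_top below 0.03 m and z of the grasp point in the frame of glaze_jar_top between 0.02 and 0.11 m), for 1.5 s.
At the end, for the whole second after the job is handed in: The tool point is still over the squat jar's lid (within 30 mm sideways of its middle, 20 to 110 mm above it), the button is back up (under 1.5 mm), and the pots, jar, bottle and brush holder stand upright (within 0.15 rad), at rest, within 10 mm of where they were (all of step 3 and value of joint call_button below 0.0015 m and distance of each of footed_cup, beaker, bowl, glaze_jar, glaze_bottle, brush_holder from where it was at the start of the episode below 0.01 m and angle between each of footed_cup, beaker, bowl, glaze_jar, glaze_bottle, brush_holder's own z axis and vertical below 0.15 rad and linear speed of each of footed_cup, beaker, bowl, glaze_jar, glaze_bottle, brush_holder below 0.02 m/s); the robot touches nothing.
It fails at once if the robot touches a pot, the glaze jar, the glaze bottle or the brush holder (contact force between any of the arm, the fingers and footed_cup above 0.3 N or contact force between any of the arm, the fingers and beaker above 0.3 N or contact force between any of the arm, the fingers and bowl above 0.3 N or contact force between any of the arm, the fingers and glaze_jar above 0.3 N or contact force between any of the arm, the fingers and glaze_bottle above 0.3 N or contact force between any of the arm, the fingers and brush_holder above 0.3 N).
It fails at once if a pot, jar, bottle or the brush holder is pushed, lifted or tipped (10 mm or 0.15 rad) (distance of any of footed_cup, beaker, bowl, glaze_jar, glaze_bottle, brush_holder from where it was at the start of the episode above 0.01 m or angle between any of footed_cup, beaker, bowl, glaze_jar, glaze_bottle, brush_holder's own z axis and vertical above 0.15 rad).
It fails at once if the tool points at the beaker, the bowl or the tall bottle (TCP within 25 mm sideways of its middle and less than 60 mm above its top) ((horizontal distance between the grasp point and beaker_rim below 0.025 m and z of the grasp point in the frame of beaker_rim between -0.02 and 0.06 m) or (horizontal distance between the grasp point and bowl_rim below 0.025 m and z of the grasp point in the frame of bowl_rim between -0.02 and 0.06 m) or (horizontal distance between the grasp point and glaze_bottle_top below 0.025 m and z of the grasp point in the frame of glaze_bottle_top between -0.02 and 0.06 m)).
It also fails if it takes over 56 s, if anything falls off the work surface, if the arm or the gripper's body presses on something with over 40 N, if the wrist force passes 120 N, or if a joint passes its speed limit or range.

## Working session

There is one attempt and no reset: what is moved stays moved. The work goes in short steps, Python scripts to look and compute and a shell command to move; the robot and the scene stay as the last step left them, time stands still between calls to the robot, and variables do not carry over. Pictures are saved under pics/ and viewed, at most 10 in all, crops included, and the job is handed in when it is done.

```bash
mkdir -p pics; python3 - <<'E'
from cell import robot
import cv2
o=robot.get_obs();print(o['time'],o['tool_pos'],o['ee_rot'],o['opening'])
for c in ['scene','side']:
    cv2.imwrite(f'pics/{c}0.png',robot.camera(c))
    print(c,robot.camera_params(c))
    for t in ['call_button_top','footed_cup','beaker','bowl','glaze_jar','glaze_bottle','brush_holder','ware_board']:
        print(t,[([round(float(v),3) for v in d['centre']],round(d['p'],2)) for d in robot.spot_in(t,c)[:3]])
E
```

```text
0.0 [0.24921186 0.57245052 0.24905795] [[-9.16809044e-01  3.99324280e-01 -1.13875791e-03]
 [ 3.99325755e-01  9.16807437e-01 -1.75077258e-03]
 [ 3.44895722e-04 -2.05985950e-03 -9.99997819e-01]] 0.08566272244525742
scene {'vfov': 47.50167992403441, 'cx': 313.18070004916234, 'cy': 193.3521321991529, 'xyz': array([ 0.77650183, -0.51820722,  0.94510523]), 'rotation': array([[ 0.85860635,  0.4281244 , -0.28196565],
       [ 0.51263247, -0.71517264,  0.47511688],
       [ 0.00175501, -0.55248312, -0.83352224]])}
call_button_top [([0.625, -0.197, 0.023], 0.74)]
footed_cup [([0.557, 0.141, 0.102], 0.62)]
beaker [([0.533, 0.023, 0.07], 0.83)]
bowl [([0.579, 0.265, 0.048], 0.9), ([0.448, -0.349, 0.071], 0.44)]
glaze_jar [([0.319, -0.327, 0.066], 0.92), ([0.444, -0.344, 0.067], 0.64), ([0.583, 0.269, 0.047], 0.29)]
glaze_bottle [([0.45, -0.197, 0.102], 0.64), ([0.557, 0.142, 0.106], 0.41), ([0.45, -0.348, 0.072], 0.4)]
brush_holder [([0.61, -0.337, 0.072], 0.98), ([0.534, 0.025, 0.07], 0.59)]
ware_board [([0.584, 0.043, 0.017], 0.57)]
side {'vfov': 53.541958176955056, 'cx': 321.9387308381474, 'cy': 195.50412880026863, 'xyz': array([-0.04721467, -0.5625082 ,  0.94074031]), 'rotation': array([[ 0.69785379, -0.5331651 ,  0.47826254],
       [-0.71619748, -0.51215047,  0.47409183],
       [-0.00782684, -0.67337721, -0.73925765]])}
call_button_top [([0.617, -0.195, 0.023], 0.6)]
footed_cup [([0.553, 0.134, 0.109], 0.64)]
beaker [([0.534, 0.01, 0.074], 0.66), ([0.549, 0.133, 0.107], 0.58)]
bowl [([0.572, 0.274, 0.045], 0.75), ([0.618, -0.195, 0.024], 0.57)]
glaze_jar [([0.421, -0.346, 0.072], 0.91), ([0.29, -0.329, 0.071], 0.79), ([0.531, 0.01, 0.072], 0.73)]
glaze_bottle [([0.418, -0.194, 0.093], 0.76)]
brush_holder [([0.597, -0.332, 0.072], 0.76), ([0.535, 0.007, 0.077], 0.48)]
ware_board [([0.509, 0.06, 0.016], 0.87)]
```

View pics/scene0.png

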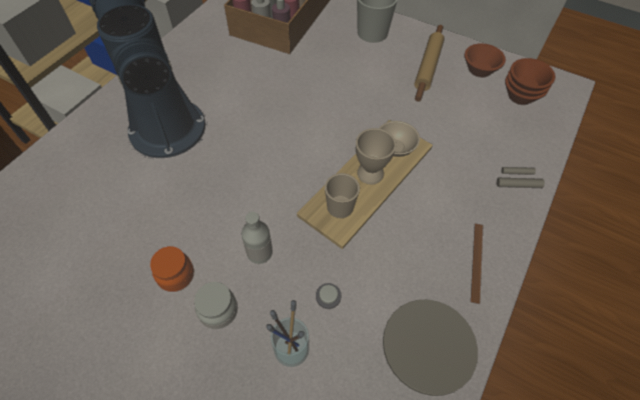

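View pics/side0.png

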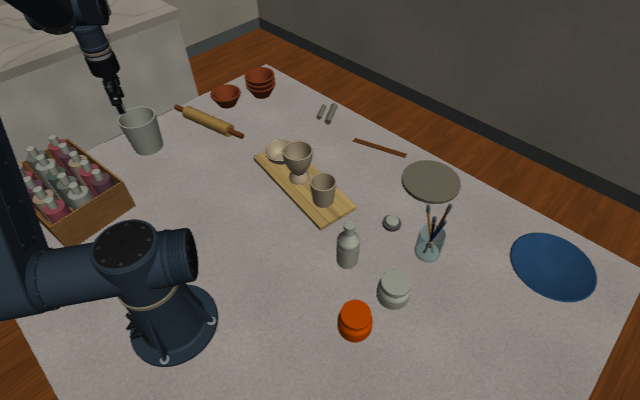

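Scene view: cup mouth ≈(375,147), button ≈(328,294), white jar lid ≈(213,298), with the orange decoy at (171,268). Side view: cup mouth ≈(298,151), button ≈(392,220), jar lid ≈(395,282). I'll intersect these pixels with the known heights.

```bash
cat > h.py <<'E'
import numpy as np
from cell import robot
def plane(c,u,v,z):
    p=robot.camera_params(c);f=200/np.tan(np.radians(p['vfov'])/2)
    d=p['rotation']@np.array([(u-p['cx'])/f,(v-p['cy'])/f,1]);return (p['xyz']+d*(z-p['xyz'][2])/d[2]).round(3)
E
python3 - <<'E'
from h import *
import cv2
P={'cup':(.138,(375,147),(298,151)),'but':(.022,(328,294),(392,220)),'jar':(.07,(213,298),(395,282)),'beaker':(.103,(342,187),(323,184)),'bowl':(.063,(400,137),(279,149)),'bottle':(.16,(252,217),(348,229)),'holder':(.0,(291,358),(428,256))}
for k,(z,a,b) in P.items(): print(k,plane('scene',*a,z),plane('side',*b,z))
out=[]
for c,rs in (('scene',[(374,160),(328,294),(213,300)]),('side',[(298,160),(392,222),(395,286)])):
    im=cv2.imread(f'pics/{c}0.png')
    out.append(np.hstack([cv2.resize(im[v-32:v+32,u-32:u+32],(256,256),interpolation=cv2.INTER_CUBIC) for u,v in rs]))
cv2.imwrite('pics/crops.png',np.vstack(out))
E
```

```text
cup [0.56  0.124 0.138] [0.553 0.133 0.138]
but [ 0.623 -0.196  0.022] [ 0.621 -0.192  0.022]
jar [ 0.437 -0.338  0.07 ] [ 0.434 -0.337  0.07 ]
beaker [0.538 0.01  0.103] [0.53  0.004 0.103]
bowl [0.579 0.245 0.063] [0.572 0.252 0.063]
bottle [ 0.435 -0.182  0.16 ] [ 0.422 -0.186  0.16 ]
holder [ 0.622 -0.344  0.   ] [ 0.603 -0.335  0.   ]
```

View pics/crops.png

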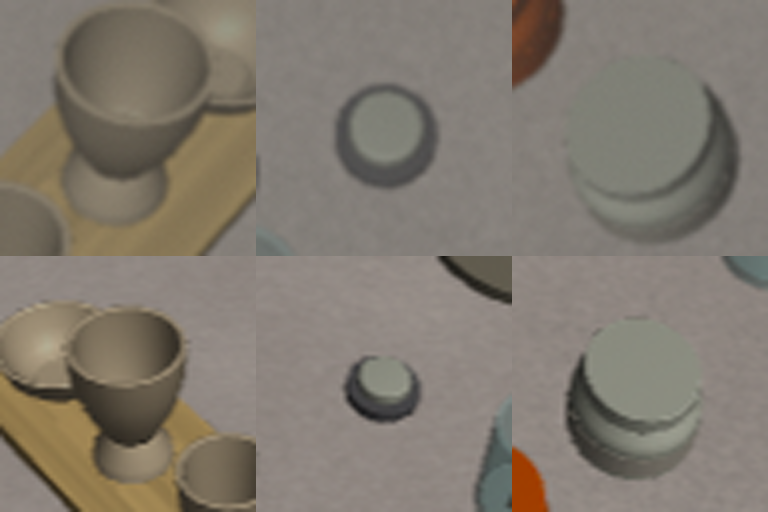

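Both views agree within about 9 mm: button ≈(0.622,−0.194), cup ≈(0.556,0.131), jar ≈(0.436,−0.338). That fits the given sizes and the reach. Next I raise the arm, close the fingers and travel high to the button.

```bash
python3 -m inch '[{"rotation":[0,0,0],"linear":[0,0,0.04],"claw":1},{"rotation":[0,0,0],"linear":[0.02,-0.04,0.01],"claw":1},{"rotation":[0,0,0],"linear":[0.02,-0.04,0],"claw":1},{"rotation":[0,0,0],"linear":[0.02,-0.04,0],"claw":1},{"rotation":[0,0,0],"linear":[0.02,-0.04,0],"claw":1},{"rotation":[0,0,0],"linear":[0.02,-0.04,0],"claw":1},{"rotation":[0,0,0],"linear":[0.02,-0.04,0],"claw":1},{"rotation":[0,0,0],"linear":[0.02,-0.04,0],"claw":1},{"rotation":[0,0,0],"linear":[0.02,-0.04,0],"claw":1},{"rotation":[0,0,0],"linear":[0.02,-0.04,0],"claw":1},{"rotation":[0,0,0],"linear":[0.02,-0.04,0],"claw":1},{"rotation":[0,0,0],"linear":[0.02,-0.04,0],"claw":1},{"rotation":[0,0,0],"linear":[0.02,-0.04,0],"claw":1},{"rotation":[0,0,0],"linear":[0.02,-0.04,0],"claw":1},{"rotation":[0,0,0],"linear":[0.02,-0.04,0],"claw":1},{"rotation":[0,0,0],"linear":[0.02,-0.04,0],"claw":1},{"rotation":[0,0,0],"linear":[0.02,-0.04,0],"claw":1},{"rotation":[0,0,0],"linear":[0.02,-0.04,0],"claw":1},{"rotation":[0,0,0],"linear":[0.02,-0.04,0],"claw":1},{"rotation":[0,0,0],"linear":[0,0,0],"claw":1}]'; python3 - <<'E'
from h import *
for c,ps in (('scene',[(293,304),(270,328)]),('side',[(428,207),(450,207)])):
    for p in ps: print(c,plane(c,*p,.187))
E
```

```text
time: 2.9
tool_pos: [0.612, -0.1529, 0.2997]
ee_rot: [[-0.915, 0.404, 0.003], [0.404, 0.915, -0.003], [-0.004, -0.002, -1.0]]
wrist_force: [-0.4, 0.1, -0.4]
opening: -0.0001
grip_force: 0.0
scene [ 0.607 -0.3    0.187]
scene [ 0.597 -0.355  0.187]
side [ 0.596 -0.297  0.187]
side [ 0.634 -0.337  0.187]
```

Brush tips come to y≈−0.30, so there is about 10 cm from the tool axis. I'll descend to just above the button and check with the wrist camera.

```bash
python3 -m inch '[{"rotation":[0,0,0],"linear":[0.005,-0.02,-0.03],"claw":1},{"rotation":[0,0,0],"linear":[0.005,-0.019,-0.03],"claw":1},{"rotation":[0,0,0],"linear":[0,0,-0.04],"claw":1},{"rotation":[0,0,0],"linear":[0,0,-0.04],"claw":1},{"rotation":[0,0,0],"linear":[0,0,-0.04],"claw":1},{"rotation":[0,0,0],"linear":[0,0,-0.03],"claw":1},{"rotation":[0,0,0],"linear":[0,0,-0.02],"claw":1},{"rotation":[0,0,0],"linear":[0,0,0],"claw":1}]'; python3 - <<'E'
from h import *
import cv2
a=robot.camera('scene');b=robot.camera('side')
cv2.imwrite('pics/near.png',np.hstack([cv2.resize(i[v-60:v+60,u-50:u+50],(400,480),interpolation=cv2.INTER_CUBIC) for i,u,v in ((a,328,270),(b,392,200))]))
E
```

```text
time: 3.7
tool_pos: [0.617, -0.1841, 0.0667]
ee_rot: [[-0.917, 0.399, -0.007], [0.399, 0.917, 0.004], [0.008, 0.001, -1.0]]
wrist_force: [-0.2, 0.6, -0.6]
opening: -0.0001
grip_force: 0.0
```

View pics/near.png

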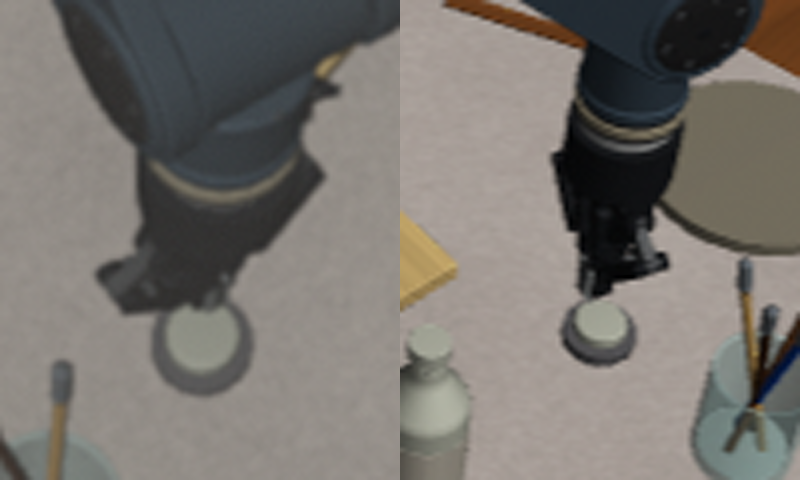

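The fingertips are above the cap, and the brushes and bottle are clear. Centring and pressing gently.

```bash
python3 -m inch '[{"rotation":[0,0,0],"linear":[0.004,-0.008,-0.006],"claw":1},{"rotation":[0,0,0],"linear":[0,0,-0.01],"claw":1},{"rotation":[0,0,0],"linear":[0,0,-0.006],"claw":1},{"rotation":[0,0,0],"linear":[0,0,-0.005],"claw":1},{"rotation":[0,0,0],"linear":[0,0,-0.003],"claw":1},{"rotation":[0,0,0],"linear":[0,0,0],"claw":1}]'
```

```text
time: 4.4
tool_pos: [0.6231, -0.1939, 0.0397]
ee_rot: [[-0.917, 0.399, -0.001], [0.399, 0.917, 0.0], [0.001, -0.0, -1.0]]
wrist_force: [-1.1, -0.6, 1.9]
opening: -0.0001
grip_force: 1.0
```

```bash
python3 -m inch '[{"rotation":[0,0,0],"linear":[0,0,-0.002],"claw":1},{"rotation":[0,0,0],"linear":[0,0,0],"claw":1}]'
```

```text
time: 4.6
tool_pos: [0.6233, -0.1939, 0.0382]
ee_rot: [[-0.917, 0.399, -0.0], [0.399, 0.917, 0.0], [0.0, -0.0, -1.0]]
wrist_force: [-1.4, 0.1, 3.2]
opening: -0.0001
grip_force: 1.4
```

```bash
python3 -m inch '[{"rotation":[0,0,0],"linear":[0,0,-0.0015],"claw":1},{"rotation":[0,0,0],"linear":[0,0,-0.0015],"claw":1},{"rotation":[0,0,0],"linear":[0,0,0],"claw":1},{"rotation":[0,0,0],"linear":[0,0,0],"claw":1}]'
```

```text
time: 5.0
tool_pos: [0.6234, -0.1939, 0.0352]
ee_rot: [[-0.917, 0.399, -0.0], [0.399, 0.917, 0.0], [0.0, -0.0, -1.0]]
wrist_force: [-3.0, 0.8, 5.6]
opening: 0.0002
grip_force: 2.3
```

```bash
python3 -m inch '[{"rotation":[0,0,0],"linear":[0,0,-0.001],"claw":1},{"rotation":[0,0,0],"linear":[0,0,0],"claw":1},{"rotation":[0,0,0],"linear":[0,0,0],"claw":1}]'
```

```text
time: 5.3
tool_pos: [0.6234, -0.1939, 0.0348]
ee_rot: [[-0.917, 0.399, -0.0], [0.399, 0.917, 0.0], [0.0, -0.0, -1.0]]
wrist_force: [-2.5, 1.5, 8.9]
opening: -0.0003
grip_force: 4.1
```

The force rose to 8.9 N with no further travel, so the button has bottomed out. Releasing, going up, and over to the cup.

```bash
python3 -m inch '[{"rotation":[0,0,0],"linear":[0,0,0.02],"claw":1},{"rotation":[0,0,0],"linear":[0,0,0.04],"claw":1},{"rotation":[0,0,0],"linear":[0,0,0.04],"claw":1},{"rotation":[0,0,0],"linear":[0,0,0.04],"claw":1},{"rotation":[0,0,0],"linear":[0,0,0.04],"claw":1},{"rotation":[0,0,0],"linear":[0,0,0.04],"claw":1},{"rotation":[0,0,0],"linear":[0,0,0.04],"claw":1},{"rotation":[0,0,0],"linear":[-0.007,0.035,0],"claw":1},{"rotation":[0,0,0],"linear":[-0.008,0.04,0],"claw":1},{"rotation":[0,0,0],"linear":[-0.008,0.04,0],"claw":1},{"rotation":[0,0,0],"linear":[-0.008,0.04,0],"claw":1},{"rotation":[0,0,0],"linear":[-0.008,0.04,0],"claw":1},{"rotation":[0,0,0],"linear":[-0.008,0.04,0],"claw":1},{"rotation":[0,0,0],"linear":[-0.008,0.04,0],"claw":1},{"rotation":[0,0,0],"linear":[-0.008,0.03,0],"claw":1},{"rotation":[0,0,0],"linear":[-0.004,0.02,0],"claw":1},{"rotation":[0,0,0],"linear":[0,0,0],"claw":1},{"rotation":[0,0,0],"linear":[0,0,0],"claw":1}]'; python3 - <<'E'
from h import *
import cv2
o=robot.get_obs();im=robot.camera('wrist');p=robot.camera_params('wrist');print(p)
cv2.imwrite('pics/w1.png',im)
T=np.eye(4);T[:3,:3]=o['ee_rot'];T[:3,3]=o['tool_pos']
f=200/np.tan(np.radians(p['vfov'])/2);C=np.linalg.inv(T@p['hand_eye'])
for n,q in (('cup',(.556,.131,.138)),('beaker',(.534,.007,.103))):
    c=C@np.array([*q,1]);print(n,p['cx']+f*c[0]/c[2],p['cy']+f*c[1]/c[2], 'rim r px',f*.047/c[2])
E
```

```text
time: 7.1
tool_pos: [0.557, 0.1312, 0.2938]
ee_rot: [[-0.917, 0.398, 0.001], [0.398, 0.917, -0.0], [-0.001, 0.0, -1.0]]
wrist_force: [-0.5, -0.0, 0.0]
opening: 0.0002
grip_force: 0.0
{'vfov': 66.12632908105167, 'cx': 321.157255872646, 'cy': 199.82986044430467, 'hand_eye': array([[ 8.21163981e-04, -9.60752408e-01, -2.77406087e-01,
         7.11072691e-02],
       [ 9.99999475e-01,  9.58922455e-04, -3.60927580e-04,
        -2.79985158e-04],
       [ 6.12772967e-04, -2.77405645e-01,  9.60752691e-01,
        -1.23652631e-01],
       [ 0.00000000e+00,  0.00000000e+00,  0.00000000e+00,
         1.00000000e+00]])}
cup 320.947198575809 189.0079759188108 rim r px 50.1525287218818
beaker 206.81514460895815 207.3188555012167 rim r px 43.79636471320451
```

View pics/w1.png

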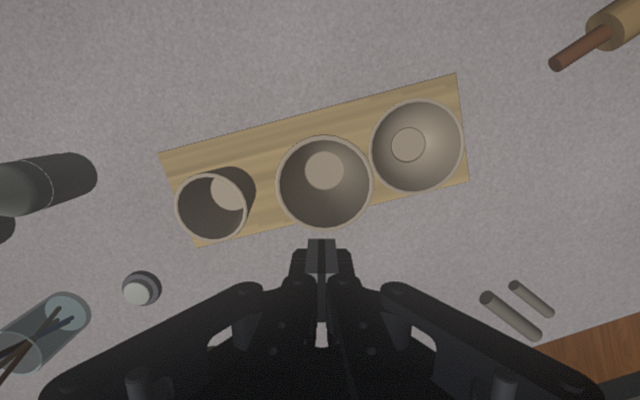

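Wrist view: the cup mouth is at (324,183) against a predicted (321,189), about 6 mm off, so the cup is ≈(0.552,0.136). The button at (138,292) looks up again. Descending to 5 cm above the rim and holding.

```bash
python3 -m inch '[{"rotation":[0,0,0],"linear":[-0.004,0.004,-0.03],"claw":1},{"rotation":[0,0,0],"linear":[0,0,-0.035],"claw":1},{"rotation":[0,0,0],"linear":[0,0,-0.025],"claw":1},{"rotation":[0,0,0],"linear":[0,0,-0.01],"claw":1},{"rotation":[0,0,0],"linear":[0,0,0],"claw":1},{"rotation":[0,0,0],"linear":[0,0,0],"claw":1}]'; python3 -m inch '[{"rotation":[0,0,0],"linear":[0,0,0],"claw":1},{"rotation":[0,0,0],"linear":[0,0,0],"claw":1},{"rotation":[0,0,0],"linear":[0,0,0],"claw":1},{"rotation":[0,0,0],"linear":[0,0,0],"claw":1},{"rotation":[0,0,0],"linear":[0,0,0],"claw":1},{"rotation":[0,0,0],"linear":[0,0,0],"claw":1},{"rotation":[0,0,0],"linear":[0,0,0],"claw":1},{"rotation":[0,0,0],"linear":[0,0,0],"claw":1},{"rotation":[0,0,0],"linear":[0,0,0],"claw":1},{"rotation":[0,0,0],"linear":[0,0,0],"claw":1},{"rotation":[0,0,0],"linear":[0,0,0],"claw":1},{"rotation":[0,0,0],"linear":[0,0,0],"claw":1},{"rotation":[0,0,0],"linear":[0,0,0],"claw":1},{"rotation":[0,0,0],"linear":[0,0,0],"claw":1},{"rotation":[0,0,0],"linear":[0,0,0],"claw":1},{"rotation":[0,0,0],"linear":[0,0,0],"claw":1},{"rotation":[0,0,0],"linear":[0,0,0],"claw":1},{"rotation":[0,0,0],"linear":[0,0,0],"claw":1},{"rotation":[0,0,0],"linear":[0,0,0],"claw":1},{"rotation":[0,0,0],"linear":[0,0,0],"claw":1}]'
```

```text
time: 7.75
tool_pos: [0.5537, 0.1344, 0.1948]
ee_rot: [[-0.916, 0.4, 0.002], [0.4, 0.916, 0.0], [-0.002, 0.001, -1.0]]
wrist_force: [-0.0, 0.8, 0.2]
opening: 0.0004
grip_force: 0.0
time: 9.75
tool_pos: [0.5525, 0.135, 0.194]
ee_rot: [[-0.917, 0.399, -0.0], [0.399, 0.917, 0.0], [0.0, -0.0, -1.0]]
wrist_force: [-0.6, -0.1, 0.4]
opening: -0.0
grip_force: 0.0
```

The hold over the cup lasted about 2 s, with the tool a few mm from its centre. Now up and over to the jar, staying high.

```bash
python3 -m inch '[{"rotation":[0,0,0],"linear":[0,0,0.03],"claw":1},{"rotation":[0,0,0],"linear":[0,0,0.04],"claw":1},{"rotation":[0,0,0],"linear":[0,0,0.04],"claw":1},{"rotation":[0,0,0],"linear":[-0.007,-0.03,0],"claw":1},{"rotation":[0,0,0],"linear":[-0.01,-0.04,0],"claw":1},{"rotation":[0,0,0],"linear":[-0.01,-0.04,0],"claw":1},{"rotation":[0,0,0],"linear":[-0.01,-0.04,0],"claw":1},{"rotation":[0,0,0],"linear":[-0.01,-0.04,0],"claw":1},{"rotation":[0,0,0],"linear":[-0.01,-0.04,0],"claw":1},{"rotation":[0,0,0],"linear":[-0.01,-0.04,0],"claw":1},{"rotation":[0,0,0],"linear":[-0.01,-0.04,0],"claw":1},{"rotation":[0,0,0],"linear":[-0.01,-0.04,0],"claw":1},{"rotation":[0,0,0],"linear":[-0.01,-0.04,0],"claw":1},{"rotation":[0,0,0],"linear":[-0.01,-0.04,0],"claw":1},{"rotation":[0,0,0],"linear":[-0.01,-0.04,0],"claw":1},{"rotation":[0,0,0],"linear":[0,0,0],"claw":1},{"rotation":[0,0,0],"linear":[0,0,0],"claw":1},{"rotation":[0,0,0],"linear":[0,0,0],"claw":1}]'; python3 - <<'E'
from h import *
import cv2
o=robot.get_obs();im=robot.camera('wrist');p=robot.camera_params('wrist');print(o['tool_pos'])
cv2.imwrite('pics/w2.png',im)
T=np.eye(4);T[:3,:3]=o['ee_rot'];T[:3,3]=o['tool_pos']
f=200/np.tan(np.radians(p['vfov'])/2);C=np.linalg.inv(T@p['hand_eye'])
for n,q in (('jar',(.436,-.338,.07)),('+x10',(.446,-.338,.07)),('+y10',(.436,-.328,.07))):
    c=C@np.array([*q,1]);print(n,p['cx']+f*c[0]/c[2],p['cy']+f*c[1]/c[2])
E
```

```text
time: 11.55
tool_pos: [0.4355, -0.3339, 0.3038]
ee_rot: [[-0.917, 0.399, -0.0], [0.399, 0.917, 0.001], [0.001, 0.001, -1.0]]
wrist_force: [-0.7, -0.0, 0.2]
opening: -0.0001
grip_force: 0.0
[ 0.43547286 -0.33389427  0.30380627]
jar 318.342700463359 175.67623957245138
+x10 321.70070727016616 183.2367331936241
+y10 326.1047339115338 172.36194828681482
```

View pics/w2.png

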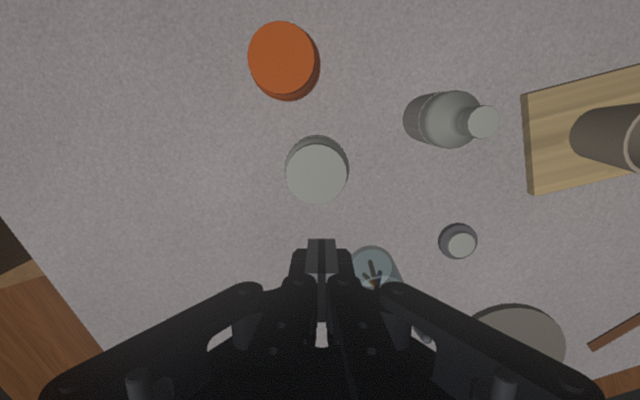

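Wrist view: the white lid is at (317,174) against a predicted (318,176), so the estimate holds. The orange decoy is well away at (283,60). Descending by 0.18 m and holding.

```bash
python3 -m inch '[{"rotation":[0,0,0],"linear":[-0.001,-0.005,-0.03],"claw":1},{"rotation":[0,0,0],"linear":[0,0,-0.04],"claw":1},{"rotation":[0,0,0],"linear":[0,0,-0.04],"claw":1},{"rotation":[0,0,0],"linear":[0,0,-0.035],"claw":1},{"rotation":[0,0,0],"linear":[0,0,-0.025],"claw":1},{"rotation":[0,0,0],"linear":[0,0,-0.01],"claw":1},{"rotation":[0,0,0],"linear":[0,0,0],"claw":1},{"rotation":[0,0,0],"linear":[0,0,0],"claw":1}]'; python3 -m inch '[{"rotation":[0,0,0],"linear":[0,0,0],"claw":1},{"rotation":[0,0,0],"linear":[0,0,0],"claw":1},{"rotation":[0,0,0],"linear":[0,0,0],"claw":1},{"rotation":[0,0,0],"linear":[0,0,0],"claw":1},{"rotation":[0,0,0],"linear":[0,0,0],"claw":1},{"rotation":[0,0,0],"linear":[0,0,0],"claw":1},{"rotation":[0,0,0],"linear":[0,0,0],"claw":1},{"rotation":[0,0,0],"linear":[0,0,0],"claw":1},{"rotation":[0,0,0],"linear":[0,0,0],"claw":1},{"rotation":[0,0,0],"linear":[0,0,0],"claw":1},{"rotation":[0,0,0],"linear":[0,0,0],"claw":1},{"rotation":[0,0,0],"linear":[0,0,0],"claw":1},{"rotation":[0,0,0],"linear":[0,0,0],"claw":1},{"rotation":[0,0,0],"linear":[0,0,0],"claw":1},{"rotation":[0,0,0],"linear":[0,0,0],"claw":1},{"rotation":[0,0,0],"linear":[0,0,0],"claw":1},{"rotation":[0,0,0],"linear":[0,0,0],"claw":1},{"rotation":[0,0,0],"linear":[0,0,0],"claw":1},{"rotation":[0,0,0],"linear":[0,0,0],"claw":1},{"rotation":[0,0,0],"linear":[0,0,0],"claw":1}]'; python3 -c "
from cell import robot
import cv2
cv2.imwrite('pics/end.png',robot.camera('side'))"
```

```text
time: 12.4
tool_pos: [0.4354, -0.3401, 0.1251]
ee_rot: [[-0.917, 0.398, 0.001], [0.398, 0.917, -0.001], [-0.002, -0.001, -1.0]]
wrist_force: [-0.4, 0.2, 1.0]
opening: -0.0004
grip_force: 0.0
time: 14.4
tool_pos: [0.4346, -0.34, 0.124]
ee_rot: [[-0.917, 0.399, 0.0], [0.399, 0.917, -0.0], [-0.0, -0.0, -1.0]]
wrist_force: [-0.9, -0.8, -0.1]
opening: 0.0
grip_force: 0.0
```

View pics/end.png

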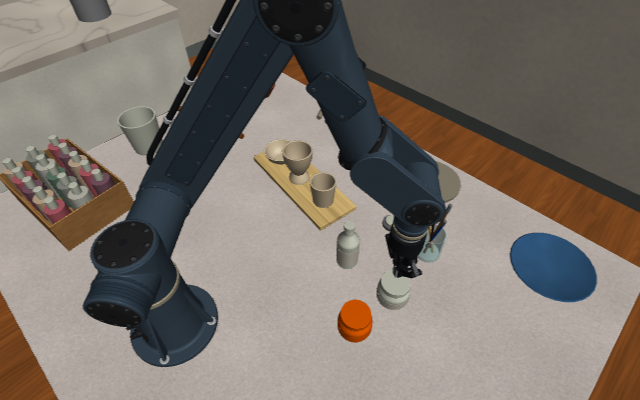

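The fingers hover over the white jar at (395,275), and every visible item is where it was. Handing in.

```bash
python3 -c "
from cell import robot
print(robot.job_done())"
```

```text
the job is handed in; nothing more can be done
None
```

I pressed the call button to its stop and released it, pointed at the footed cup for about 2 s, then at the squat glaze jar for about 2 s, and handed the job in still pointing at it; no contact showed apart from the button press, and no verdict came back.

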